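Put the hand scanner into its gooseneck stand

TASK

The cordless hand scanner has finished charging: lift it out of its dock and put it in the gooseneck stand for hands-free scanning, feeding the handle down through the collar with the scanner's nose pointing away from the neck, and press it down until the head sits fully home on the collar, then let go. Somebody has bent the neck a little, so the collar is not quite where it should be: feel your way in gently and do not force it. Leave the other things on the bench where they are.

Things in the scene. Friction and masses are not known exactly. Their poses are not given: they have to be found in the camera images.
- scanner_head (a point): Light grey pistol-shaped cordless scanner (0.2 kg, 146 mm tall): point on the handle's centre line, 24 mm above the head's flat underside, 22 mm below its top. z runs up the handle, the nose points to -x. Here the head is a block 54 mm wide (y), 78 mm long (x), 46 mm high with plain parallel sides, to be grasped from above. At the start it stands upright in the dock.
- scanner_foot (a point): Centre of the underside of the scanner's handle, 124 mm below scanner_head. The straight handle is 40 mm (x) by 30 mm (y), 100 mm long from here up to the head's underside; over its lowest 12 mm it tapers to 34 by 24 mm at the foot.
- scanner_nose (a point): Middle of the dark window at the tip of the scanner's nose, 65 mm along -x from scanner_head. The nose is 52 mm wide.
- dock: Fixed black charging dock, a block 100 (x) by 80 (y) by 40 mm high; origin at the centre of its underside on the bench, z up. The handle stands in its well, 44 by 34 mm and 28 mm deep, whose floor is 12 mm above the bench: lift the scanner straight up to clear it.
- stand: Base of the fixed gooseneck stand: dark steel plate 150 (x) by 110 (y) by 10 mm; origin at the centre of its underside on the bench, z up. The neck rises at its +x end and curves forward to the black collar above the plate; the scanner's nose must point to -x. Nothing of the stand is higher than the collar's rim. This is the pose of the base, not of the bent neck and collar.
- collar_unbent (a point): Centre of the collar's mouth if the neck were not bent: 15 mm along -x from the base's origin, 135 mm up, axes as the base's. The real collar is level, at this height and not turned, but shifted by up to 10 mm along the base's x and up to 10 mm along its y. It keeps that place, but the gooseneck is springy downwards, about 1 mm for each 4 N.
- collar_home (a point): Where scanner_head would be with the head's underside home on the rim of an unbent collar (24 mm above its mouth, 159 mm above the bench). The collar is a closed ring: oblong upright opening 42.6 (x) by 32.6 mm (y), walls 6 mm thick, 24 mm high, flat rim without a lead-in.
- collar_leaves (a point): Mid-height of two sprung steel leaves inside the collar's y sides, 14 mm below the rim of the unbent collar; they begin 6 mm below the rim. They press on the handle's 40 mm wide sides with about 4 N each: the scanner does not drop by its own weight but slides down under a push of 2 to 8 N. More than 30 N between scanner and stand is forcing it.
- marker: Bystander: white marker pen with a blue cap lying on the bench, 135 mm long.
- small_rack: Bystander: small white rack, 110 by 50 mm, with six capped tubes, 97 mm tall.
- label_roll: Bystander: roll of white labels lying flat, 76 mm across, 50 mm tall.
- wash_bottle: Bystander: white bottle with a blue cap, 60 mm across, 150 mm tall.
- tip_box: Bystander: box of pipette tips, white with a yellow lid, 122 by 87 by 86 mm.
- cap_tray: Bystander: shallow white tray of tube caps, 100 by 140 by 35 mm.
- mouse: Bystander: black computer mouse, 100 by 60 by 33 mm.
There are look-alikes about, which are no part of the job. What is shaped like the dock but purple or yellow is not meant.

How it is judged (in metres and radians):
On the way, in this order (a step that is already met when the one before it is completed fails the run):
1. the scanner is lifted clear of the dock (height (world z) of scanner_head above 0.185 m and contact force between scanner and dock below 0.01 N), for 0.1 s.
2. the handle is at least 15 mm down in the collar, upright (z of scanner_head in the frame of stand below 0.244 m and horizontal distance between scanner_head and collar_unbent below 0.02 m and angle between scanner_head's own z axis and vertical below 0.12 rad), for 0.1 s.
At the end, for the whole second after the job is handed in: The scanner hangs at rest in the stand's collar: handle down through it, head's underside on the rim to within 2.5 mm (head centre 156 to 161.5 mm above the bench), upright within 0.06 rad, head centre within 18 mm of the unbent collar point, nose to the front of the stand (z of scanner_head in the frame of stand between 0.156 and 0.1615 m and horizontal distance between scanner_head and collar_unbent below 0.018 m and angle between scanner_head's own z axis and vertical below 0.06 rad and x of scanner_nose in the frame of stand below -0.05 m and linear speed of scanner below 0.02 m/s); the robot touches nothing.
It fails at once if the scanner is forced against the stand with more than 30 N (contact force between scanner and stand above 30 N).
It fails at once if another thing on the bench is moved by more than 30 mm (distance of any of marker, small_rack, label_roll, wash_bottle, tip_box, cap_tray, mouse from where it was at the start of the episode above 0.03 m).
It also fails if it takes over 64 s, if anything falls off the work surface, if the arm or the gripper's body presses on something with over 40 N, if the wrist force passes 120 N, or if a joint passes its speed limit or range.

ROBOT

A 6-joint arm with a two-finger parallel gripper is mounted at the origin on the work surface. World frame = base frame: x ahead of the robot, y to its left, z up, the work surface at z = 0. Lengths are in mm, angles in rad, forces in N, time in s.
With the tool pointing down it reaches from about 275 to 750 mm from the base axis. Payload 10.2 kg.
Tool frame: the origin (TCP) lies on the front face of the gripper's body, between the roots of the fingers; the fingertips stand 73 mm ahead of it and the grasp point (between the pads) lies ctrl.grip_depth ahead of it (ctrl.grip_depth is the distance from the TCP to the grasp point, in mm); z points along the fingers, y is the direction in which the jaws open and shut (so a half turn about z gives the same grasp; the last joint's range is limited). The gripper opens to 85 mm and grips with 20 to 120 N. Pads are 22 mm wide; open, the fingers measure 114 mm over their backs; the gripper's body (76 mm by 85 mm) begins 54 mm behind the grasp point. The pads swing forward as they close: fully open they stand 13 mm farther back than shut.
Start: joints at [1.12, 0.313, 1.498, -0, 1.331, -0.223], TCP at [118.576, 511.441, 303.894] pointing down, gripper open.
Joint ranges: [-2.94, 2.94], [-0.97, 2.17], [0.19, 2.56], [-1.23, 4.37], [0.02, 3.11], [-2.88, 2.88]. Speed limits (rad/s): [2.39, 2.39, 3.01, 3.14, 3.14, 3.14].

INTERFACE

Orientations are given as a unit quaternion [w, x, y, z].
In Python, from rig import readout, capture, ctrl, nets gives the robot as it stands. The module is installed in compiled form; this text tells all that it offers.
- The arm moves only by the tool apply_moves, never from a script. Its argument "targets" is a list of rows, each a list of 4 numbers: the shift along the tool's x, y, z in cm, then the turn about the tool's z in degrees. A call has 1 to 8 rows; each row shifts and turns the commanded pose from where the row before left it, along the tool's axes as they then stand; what a row does not reach is not made up. A row lasts 1/10 s, in which the tool goes at most 50 mm and 8.59 degrees, less where a joint would pass 70% of its speed; a pose out of reach is approached as far as the arm can. A call with a gripper value outside its range is refused whole. "grip" is the finger opening in cm, from 0 to 8.54, set as the call begins (left out, the last holds). The fingers move at their own pace and stop on an object; "force" is the grip in N (left out, the last holds). Time passes only in rows, so rows that do not move let the fingers close. It gives the time, the measured TCP pose, the force and the opening at its end, in the units of the state.
- readout.sense(): the state, without advancing time (a new reading comes with each control period).
- capture(name): name is "side" or "top" or "wrist"; returns a dict with "img" (400x640x3 uint8, red, green, blue), "fov_y" (degrees; the focal length in pixels is half the picture's height over the tangent of half this angle, whatever the lens; pixels are square), "cx", "cy" (the principal point, pixels), "eye" and "rotation" of the camera in the world. Camera axes: x right, y down, z forward; pixel columns grow to the right and rows downward; lengths in mm; the calibration is good to about 2 mm. The wrist camera is an equidistant fisheye: a pixel r from the principal point sees the ray r / f radians off the axis. A picture is of the moment at which its call begins. There is no depth.
- ctrl.finish_job(): hands the job in, once; it reports no verdict.
Trained networks look in the newest picture that a camera, given by its name, has taken for a name from the list of things; names that differ only in an ending like _2 or _b are one class to them, and where a whole thing is asked for, a point or a joint stands for the part that bears it (a point fixed in the world has none). Each returns a list of dicts, best first, with "score" (0 to 1); they miss things now and then, are a little off and sometimes report something else, mostly with a low value. They report only what shows in the picture. A call takes as long as a camera call. They do not tell look-alikes from the thing itself.
- nets.boxes_of(camera, target): "location" ([column, row] as shares, 0 to 1, of the picture: columns of its width, rows of its height, amid what is visible of it).
The state is a dict: "time_s": time; "joints": joint angles; "dq": joint speeds; "tau": joint torques, N m; "eef_pos": TCP position; "ee_rot": TCP orientation; "force": force on the tool from outside, world axes, zero at the start; "wrist_torque": the same for the moment, N m; "grip_width": opening from 0.0 (shut) to 1.0 (fully open).
Only numpy, scipy, OpenCV 4.12 (cv2) and the standard library are available. Lean on these libraries where they do the work, as an engineer would, in place of code of your own. Each camera call takes 0.05 s, during which the arm holds its last target.

## Working session

There is one attempt and no reset: what is moved stays moved. The work goes in short steps, Python scripts to look and compute and a tool call to move; the robot and the scene stay as the last step left them, time stands still between calls to the robot, and variables do not carry over. Pictures are saved under pics/ and viewed, and the job is handed in when it is done.

Besides the shell and the picture viewer there is one more tool, called after "Emit:" as name(argument=value, ...) on one line, values as JSON. apply_moves: Moves the arm, as the interface text tells. Its arguments: {"type":"object","properties":{"targets":{"type":"array"},"grip":{"type":"number"},"force":{"type":"number"}},"required":["targets"]}

```bash
mkdir -p pics
cat > h.py <<'E'
import numpy as np, cv2
from rig import readout, capture, ctrl, nets
def snap(n,f):
    c=capture(n); cv2.imwrite(f'pics/{f}.png',c['img'][:,:,::-1]); return c
def ray(c,u,v):
    f=200/np.tan(np.radians(c['fov_y'])/2); return f
E
python3 - <<'E'
from h import *
print(readout.sense(), ctrl.grip_depth)
for n in ['side','top','wrist']:
    c=snap(n,n+'0'); print(n,c['fov_y'],c['cx'],c['cy'],c['eye'],np.round(c['rotation'],4).tolist())
    for t in ['scanner_head','dock','stand','collar_unbent','scanner_nose','scanner_foot']:
        try: print(t,[(round(d['score'],2),round(d['location'][0]*640),round(d['location'][1]*400)) for d in nets.boxes_of(n,t)])
        except Exception as e: print(t,e)
E
```

```text
{'time_s': 0.0, 'joints': array([ 1.11960047e+00,  3.13485281e-01,  1.49845744e+00, -1.04164847e-05,
        1.33099526e+00, -2.23404092e-01]), 'dq': array([ 0.00070861,  0.00118292,  0.00066885, -0.00035299,  0.00121522,
       -0.00060595]), 'tau': array([-1.34007227e-03, -4.12268722e+01, -2.59737951e+01, -2.22047611e-04,
        4.20675759e-03,  1.94510955e-05]), 'eef_pos': array([118.49993616, 511.27952954, 303.30929402]), 'ee_rot': array([-2.17839247e-04,  1.13648534e-01,  9.93520789e-01, -6.36437051e-04]), 'force': array([0.06908038, 0.52267724, 0.53974243]), 'wrist_torque': array([ 0.00132975, -0.0099548 ,  0.05248325]), 'grip_width': 0.9992933822727221} 53.900000000000006
side 52.5822580925276 316.00475484934185 197.7136355365077 [ 219.16521059 -850.0077357   718.8427731 ] [-0.4686, 0.8656, -0.1595, 0.0756]
scanner_head [(0.87, 276, 159)]
dock [(0.8, 243, 222), (0.75, 277, 193), (0.6, 214, 194)]
stand [(0.88, 358, 271)]
collar_unbent [(0.59, 354, 271)]
scanner_nose [(0.62, 278, 157), (0.26, 355, 272)]
scanner_foot [(0.76, 277, 159)]
top 53.84037882595489 321.7471872963638 199.133455614081 [4.36911436e+02 8.85069046e-01 1.46103052e+03] [0.028, -0.7016, 0.7117, -0.0208]
scanner_head [(0.79, 251, 217)]
dock [(0.85, 261, 216), (0.76, 245, 274), (0.75, 292, 256)]
stand [(0.67, 377, 193), (0.57, 404, 142)]
collar_unbent [(0.62, 379, 196)]
scanner_nose [(0.7, 249, 217)]
scanner_foot [(0.85, 251, 217), (0.18, 449, 195)]
wrist 65.70646984690485 317.14724838923985 198.47178160891377 [ 39.02829202 529.67860746 373.88424489] [0.1235, 0.7726, 0.6149, 0.0983]
scanner_head []
dock [(0.85, 191, 281), (0.51, 108, 321)]
stand [(0.42, 71, 371)]
collar_unbent [(0.54, 72, 375)]
scanner_nose []
scanner_foot [(0.56, 73, 371)]
```

View pics/side0.png

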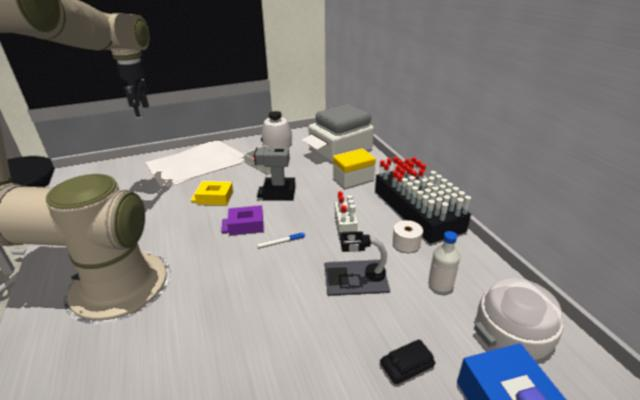

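View pics/top0.png

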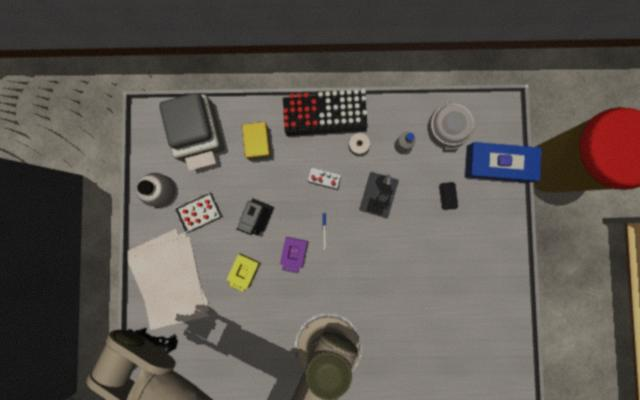

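View pics/wrist0.png

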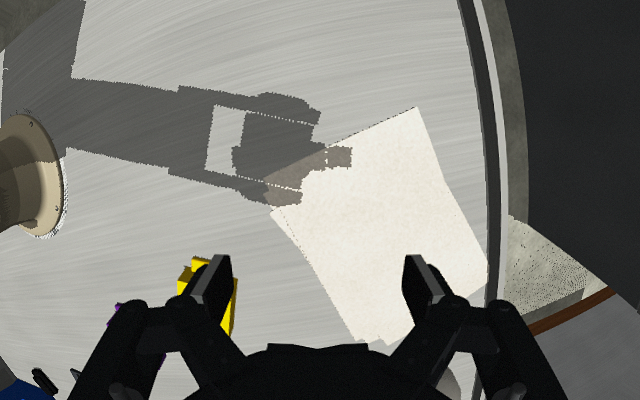

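The side view shows three dock shapes: yellow (214,194), purple (243,222), and black with the scanner in it (277,190). In the top view they are at (243,272), (293,254) and (255,216). By the description I choose the black one. Next I check it in a crop and locate it.

```bash
cat > h.py <<'E'
import numpy as np, cv2
from scipy.spatial.transform import Rotation as R
from rig import readout, capture, ctrl, nets
def snap(n,f):
    c=capture(n); cv2.imwrite(f'pics/{f}.png',c['img'][:,:,::-1]); np.save(f'pics/{f}.npy',{k:v for k,v in c.items()},allow_pickle=True); return c
def load(f): return np.load(f'pics/{f}.npy',allow_pickle=True).item()
def rot(c):
    r=np.array(c['rotation'],float)
    return r if r.shape==(3,3) else R.from_quat([r[1],r[2],r[3],r[0]]).as_matrix()
def foc(c): return 200/np.tan(np.radians(c['fov_y'])/2)
def ray(c,u,v,fish=False):
    f=foc(c); x=(u-c['cx'])/f; y=(v-c['cy'])/f
    if fish:
        r=np.hypot(x,y)+1e-12; d=np.array([x/r*np.sin(r),y/r*np.sin(r),np.cos(r)])
    else: d=np.array([x,y,1.])
    return rot(c)@d
def at_z(c,u,v,z,fish=False):
    d=ray(c,u,v,fish); e=np.array(c['eye']); return e+d*(z-e[2])/d[2]
def proj(c,P,fish=False):
    p=(np.atleast_2d(P)-np.array(c['eye']))@rot(c); f=foc(c)
    if fish:
        rr=np.hypot(p[:,0],p[:,1])+1e-12; th=np.arctan2(rr,p[:,2])
        return np.c_[c['cx']+f*th*p[:,0]/rr, c['cy']+f*th*p[:,1]/rr]
    return np.c_[c['cx']+f*p[:,0]/p[:,2], c['cy']+f*p[:,1]/p[:,2]]
def crop(f,x0,y0,x1,y1,k,out):
    im=cv2.imread(f'pics/{f}.png')[y0:y1,x0:x1]; cv2.imwrite(f'pics/{out}.png',cv2.resize(im,None,fx=k,fy=k,interpolation=cv2.INTER_CUBIC))
E
python3 - <<'E'
from h import *
t=load('top0');s=load('side0')
crop('top0',220,180,300,240,7,'c1');crop('top0',350,160,410,225,7,'c2');crop('side0',240,100,310,205,5,'c3');crop('side0',315,220,400,300,7,'c4')
print(at_z(t,251,217,158),at_z(t,261,216,40),at_z(t,377,193,70),at_z(s,276,159,158),at_z(s,277,193,20))
print(rot(t))
E
```

```text
Traceback (most recent call last):
  File "h.py", line 6, in load
    def load(f): return np.load(f'pics/{f}.npy',allow_pickle=True).item()
                        ~~~~~~~^^^^^^^^^^^^^^^^^^^^^^^^^^^^^^^^^^^
FileNotFoundError: [Errno 2] No such file or directory: 'pics/top0.npy'
```

Run:
```python
from h import *
t=snap('top','top0');s=snap('side','side0')
crop('top0',220,180,300,240,7,'c1');crop('top0',350,160,410,225,7,'c2');crop('side0',240,100,310,205,5,'c3');crop('side0',315,220,400,300,7,'c4')
print(at_z(t,251,217,158),at_z(t,261,216,40),at_z(t,377,193,70),at_z(s,276,159,158),at_z(s,277,193,20))
print(rot(t))
```

```text
[471.25712051 248.67532113 158.        ] [477.46611399 234.92302798  40.        ] [ 552.14495191 -181.43318868   70.        ] [467.8092523  193.65254049 158.        ] [469.14550819 223.94217224  20.        ]
[[-0.01385974 -0.99751453  0.06908451]
 [-0.99984709  0.01456265  0.00968141]
 [-0.0106634  -0.06893977 -0.99756383]]
```

View pics/c1.png

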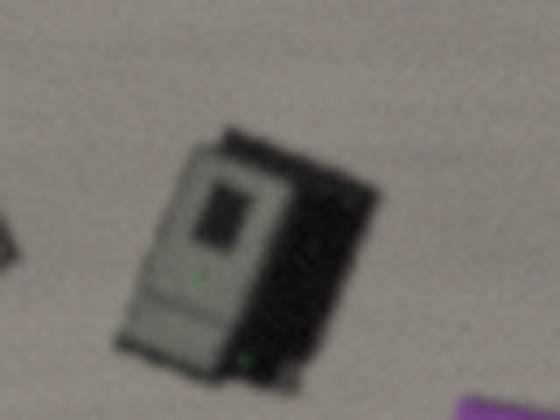

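View pics/c2.png

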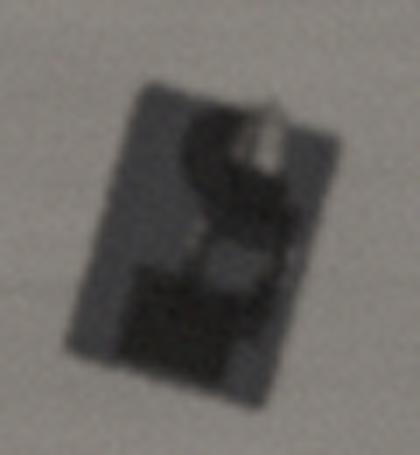

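View pics/c3.png

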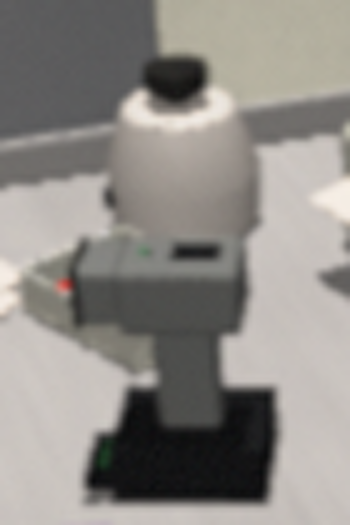

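View pics/c4.png

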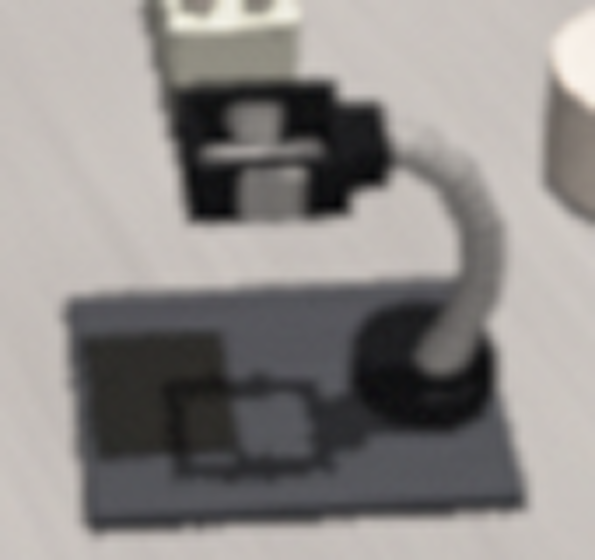

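The crops show that the scanner stands upright in the black dock, nose toward -x at about -22° yaw. The stand is at about -17° yaw, with its neck at the +x end. Next I plan a wrist-camera view over each.

```bash
cat >> h.py <<'E'
def tool():
    s=readout.sense(); q=s['ee_rot']; return np.array(s['eef_pos']),R.from_quat([q[1],q[2],q[3],q[0]]).as_matrix(),s
def plan(dst,yawdeg=None):
    # dst TCP world; yawdeg: world angle of scanner x axis (tool x = -that). prints shift in cm in current tool axes & turn
    p,M,s=tool(); d=M.T@(np.array(dst)-p)/10
    out=[d.round(2).tolist()]
    if yawdeg is not None:
        a=np.radians(yawdeg); w=M.T@np.array([-np.cos(a),-np.sin(a),0]); out.append(round(np.degrees(np.arctan2(w[1],w[0])),2))
    return out
E
python3 - <<'E'
from h import *
p,M,s=tool(); c=snap('wrist','w0'); print(M.round(3)); print((M.T@rot(c)).round(3), M.T@(np.array(c['eye'])-p))
print(plan([546,204,330],-22.6))
E
```

```text
[[-0.974  0.226  0.   ]
 [ 0.226  0.974 -0.   ]
 [-0.    -0.    -1.   ]]
[[ 0.001 -0.95  -0.312]
 [ 1.     0.001  0.   ]
 [ 0.    -0.312  0.95 ]] [ 81.6059108   -0.18660186 -69.98014384]
[[-48.58, -20.3, -2.61], np.float64(9.55)]
```

Emit:
apply_moves(targets=[[-2.5,-1.2,-0.4,0],[-4,-1.9,-0.4,0],[-4,-1.9,-0.4,0],[-4,-1.9,-0.4,0],[-4,-1.9,-0.4,0],[-4,-1.9,-0.4,0],[-4,-1.9,-0.4,0],[-4,-1.9,-0.4,0]])

```text
time_s: 2.0
eef_pos: [384.1, 299.9, 336.2]
ee_rot: [0.0, 0.114, 0.994, 0.0]
force: [0.7, 0.3, 0.3]
grip_width: 0.997
```

Emit:
apply_moves(targets=[[-4,-1.9,0,0],[-4,-1.9,0,0],[-2,-0.5,0,0],[0,0,0,5],[0,0,0,4.5],[0,0,0,0]])

```text
time_s: 2.6
eef_pos: [470.8, 236.7, 335.8]
ee_rot: [-0.0, 0.196, 0.981, -0.0]
force: [0.1, -0.5, -0.6]
grip_width: 0.998
```

Run:
```python
from h import *
print(tool()[0])
c=snap('wrist','w1')
for t in ['scanner_head','dock','scanner_nose']:
    print(t,[(round(d['score'],2),round(d['location'][0]*640),round(d['location'][1]*400)) for d in nets.boxes_of('wrist',t)])
```

```text
[470.78358199 236.6868265  335.80012109]
scanner_head [(0.57, 336, 179), (0.47, 307, 143)]
dock [(0.83, 194, 107), (0.56, 306, 144), (0.56, 307, 24), (0.21, 161, 201)]
scanner_nose [(0.69, 336, 181)]
```

View pics/w1.png

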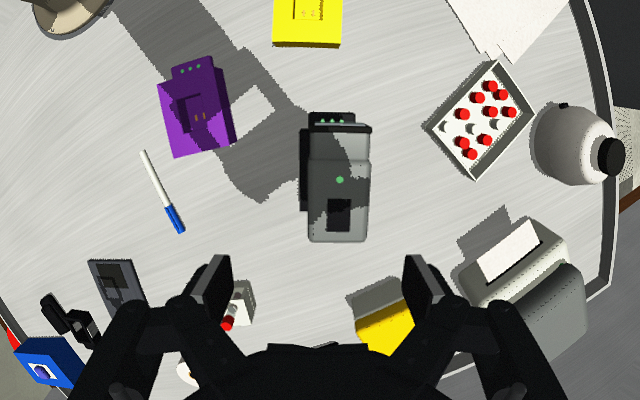

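```bash
python3 -c "
from h import *
crop('w1',280,90,390,260,4,'c5')"
```

```text
(no output)
```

View pics/c5.png

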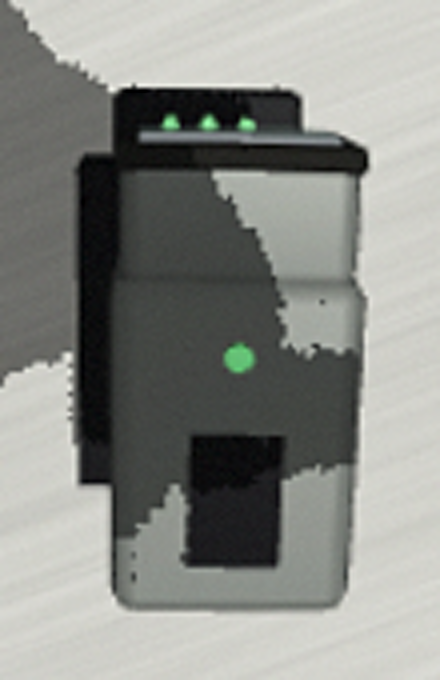

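```bash
python3 -c "
from h import *
c=load('w1')
P=[at_z(c,280+x/4,90+y/4,158,True) for x,y in [(113,283),(363,283),(113,605),(347,608)]]
P=np.array(P)[:,:2];print(P)
print('len',np.linalg.norm(P[0]-P[2]),np.linalg.norm(P[1]-P[3]),'wid',np.linalg.norm(P[0]-P[1]),np.linalg.norm(P[2]-P[3]))
d=(P[2]+P[3]-P[0]-P[1]);print(np.degrees(np.arctan2(d[1],d[0])))
for a,b in((0,2),(1,3)): e=P[b]-P[a];print(np.degrees(np.arctan2(e[1],e[0])))
print('ctr',P.mean(0))
P1=np.array([at_z(c,280+x/4,90+y/4,40,True) for x,y in [(80,155),(80,485)]])
print('dock left',P1,np.linalg.norm(P1[0]-P1[1]));e=P1[1]-P1[0];print(np.degrees(np.arctan2(e[1],e[0])))
"
```

```text
[[437.75667507 242.13900291]
 [457.11682882 289.6216303 ]
 [504.28228963 213.82792571]
 [525.3729843  261.80515638]]
len 72.29920112700245 73.70657354006676 wid 51.27782617706843 52.40832056950866
-22.608447058955093
-23.052981769447214
-22.17240057487912
ctr [481.13219446 251.84842882]
dock left [[418.58257952 236.04441296  40.        ]
 [513.49762192 195.09908965  40.        ]] 103.37013483715639
-23.334845167785254
```

```bash
python3 -c "
from h import *
print(plan([481.3,252,192],-22.6))"
```

```text
[[-0.42, 1.8, 14.4], np.float64(0.15)]
```

Emit:
apply_moves(targets=[[-0.4,1.8,2,0],[0,0,3,0],[0,0,3,0],[0,0,2.5,0],[0,0,2,0],[0,0,1.9,0],[0,0,0,0]])

```text
time_s: 3.5
eef_pos: [480.3, 251.8, 189.8]
ee_rot: [-0.002, 0.195, 0.981, -0.001]
force: [-0.0, -1.3, -0.4]
grip_width: 1.004
```

Run:
```python
from h import *
print(tool()[0],tool()[2]['force'])
c=snap('wrist','w2')
```

```text
[480.34071188 251.76315122 189.82925498] [-0.02406278 -1.33492404 -0.35400704]
```

View pics/w2.png

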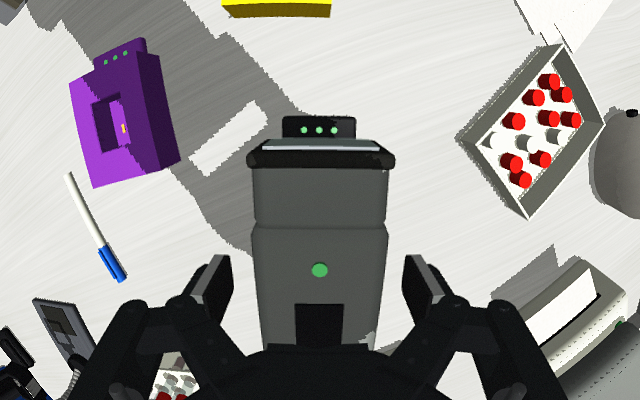

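The head sits centred between the fingers: its edges are at columns 252 and 388, against an image centre of 317. I close the gripper.

Emit:
apply_moves(targets=[[0,0,0,0],[0,0,0,0],[0,0,0,0],[0,0,0,0],[0,0,0,0],[0,0,0,0]], grip=3, force=40)

```text
time_s: 4.15
eef_pos: [481.7, 252.0, 193.1]
ee_rot: [0.001, 0.195, 0.981, 0.0]
force: [-1.5, -0.5, 6.3]
grip_width: 0.627
```

Emit:
apply_moves(targets=[[0,0,-0.5,0],[0,0,-1,0],[0,0,-1.5,0],[0,0,-2,0],[0,0,-2,0],[0,0,-2,0],[0,0,-1,0],[0,0,0,0]])

```text
time_s: 4.95
eef_pos: [481.5, 252.0, 293.2]
ee_rot: [0.001, 0.196, 0.981, 0.001]
force: [0.1, 1.0, -1.4]
grip_width: 0.626
```

Run:
```python
from h import *
print(tool()[0],tool()[2]['force'],tool()[2]['wrist_torque'])
c=snap('wrist','w3'); snap('side','s3'); crop('s3',200,80,320,220,5,'c6')
```

```text
[481.46777431 252.01503602 293.17809586] [ 0.12974682  0.96001862 -1.3597317 ] [-0.00706245 -0.02981348  0.00295172]
```

View pics/w3.png

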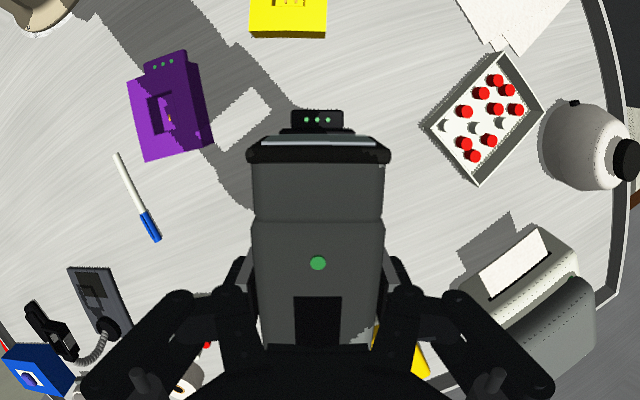

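View pics/c6.png

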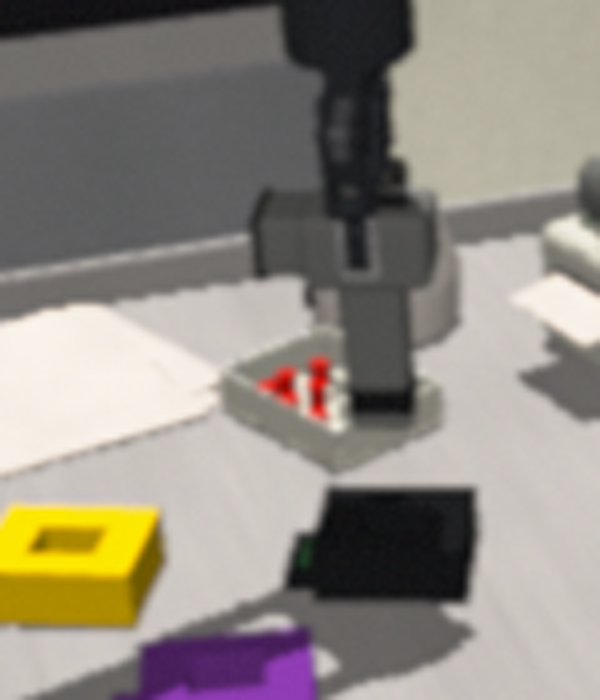

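The scanner is held upright and clear of the dock. I raise it and carry it toward the stand, stopping short so that the wrist camera can see the collar.

```bash
python3 -c "
from h import *
t=load('top0')
print(at_z(t,350+175/7,160+320/7,135))
P=np.array([at_z(t,350+x/7,160+y/7,10) for x,y in [(65,350),(145,83),(340,140),(262,408)]]);print(P,P.mean(0))
for i in range(4): e=P[(i+1)%4]-P[i]; print(np.linalg.norm(e),np.degrees(np.arctan2(e[1],e[0])))
print(plan([545,-40,350],-17))"
```

```text
[ 503.92427329 -165.18216972  135.        ]
[[ 495.27790597 -122.69380708   10.        ]
 [ 636.06210418 -167.8888568    10.        ]
 [ 604.16409985 -270.07181067   10.        ]
 [ 463.34946652 -225.36073398   10.        ]] [ 549.71339413 -196.50380213   10.        ]
147.86068775617332 -17.797855911765826
107.04596555272519 -107.33656849304457
147.74248318637748 162.3844582860603
107.51708294882553 72.72480224327491
[[-17.1, -24.5, -5.88], np.float64(-5.56)]
```

Emit:
apply_moves(targets=[[-1,-2,-2,-5],[-1.8,-3,-2,0],[-1.8,-3,-1.8,0],[-1.8,-3,0,0],[-1.8,-3,0,0],[-1.8,-3,0,0],[-1.8,-3,0,0],[-1.8,-3,0,0]])

```text
time_s: 5.85
eef_pos: [539.6, -10.0, 348.7]
ee_rot: [-0.001, 0.153, 0.988, 0.0]
force: [0.6, 0.4, -1.9]
grip_width: 0.623
```

```bash
python3 -c "
from h import *
print(plan([530,-65,350],-17.6))"
```

```text
[[-0.74, -5.53, -0.13], np.float64(0.04)]
```

Emit:
apply_moves(targets=[[-0.3,-2.5,0,0],[-0.3,-2.5,0,0],[-0.1,-0.5,0,0],[0,0,0,0],[0,0,0,0]])

```text
time_s: 6.35
eef_pos: [529.8, -62.4, 349.5]
ee_rot: [-0.0, 0.152, 0.988, 0.0]
force: [0.3, 0.4, -1.4]
grip_width: 0.63
```

Run:
```python
from h import *
print(tool()[0],tool()[2]['force'],tool()[2]['wrist_torque'])
c=snap('wrist','w4'); snap('side','s4'); snap('top','t4')
crop('s4',260,120,420,300,3,'c7')
```

```text
[529.77032434 -62.37888634 349.45121152] [ 0.2610914   0.35559603 -1.43090257] [-0.00131539 -0.00406747 -0.01892711]
```

View pics/w4.png

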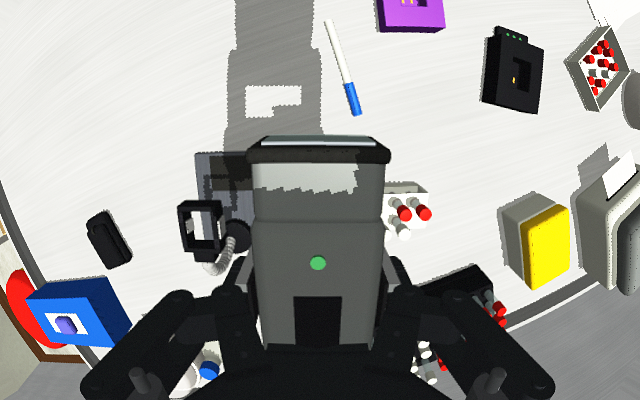

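View pics/c7.png

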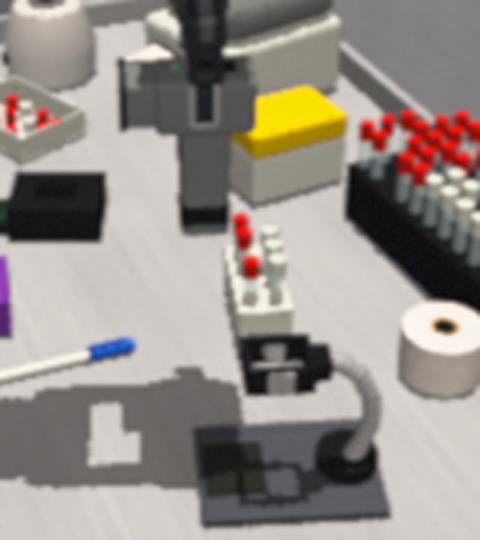

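```bash
python3 -c "
from h import *
crop('w4',165,185,245,275,7,'c8')"
```

```text
(no output)
```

View pics/c8.png

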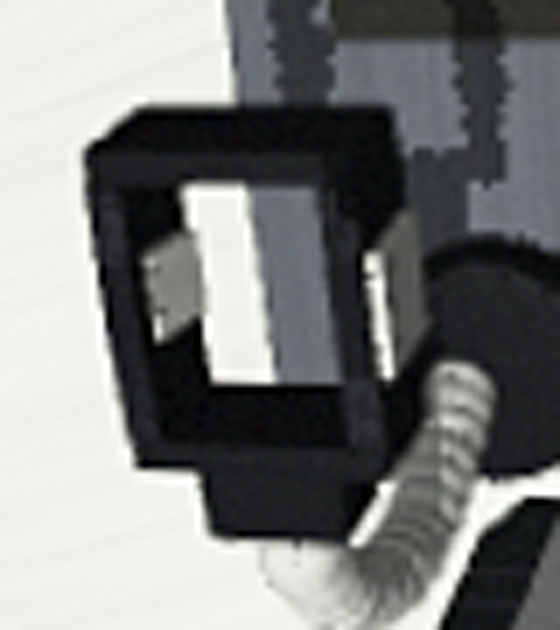

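```bash
python3 -c "
from h import *
im=cv2.imread('pics/w4.png')[185:275,165:245].astype(float)
im=np.clip(im*3.2,0,255).astype(np.uint8)
cv2.imwrite('pics/c9.png',cv2.resize(im,None,fx=6.6,fy=6.6,interpolation=cv2.INTER_CUBIC))"
```

```text
(no output)
```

View pics/c9.png

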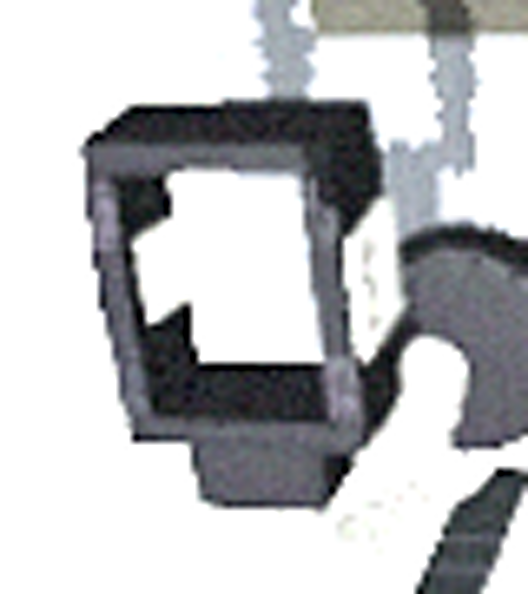

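```bash
cat > fit.py <<'E'
from h import *
from scipy.optimize import least_squares
c=load('w4')
# tool-frame-like: image up = -x of stand, left = ? use stand coords: nose(-x) up; left col = -y
def model(x,y,yaw,z=135):
    a=np.radians(yaw);ex=np.array([np.cos(a),np.sin(a)]);ey=np.array([-ex[1],ex[0]])
    L=[]
    for hx,hy in((27.3,22.3),(21.3,16.3)):
        for sx,sy in((-1,-1),(-1,1),(1,-1),(1,1)):   # TL TR BL BR
            p=np.array([x,y])+sx*hx*ex+sy*hy*ey; L.append([*p,z])
    return np.array(L)
obs={0:(84,146),2:(134,440),3:(365,445),4:(115,175),5:(303,172),6:(150,415),7:(325,415)}
k=list(obs); O=np.array([obs[i] for i in k])/6.6+[165,185]-0.5+0.5/6.6
for free in (0,1):
    f=lambda p:(proj(c,model(p[0],p[1],p[2] if free else -17.6),True)[k]-O).ravel()
    r=least_squares(f,[535,-192,-17.6]); print(r.x,np.round(f(r.x),1).reshape(-1,2).tolist())
im=cv2.imread('pics/w4.png')[185:275,165:245].astype(float)
im=cv2.resize(np.clip(im*3.2,0,255).astype(np.uint8),None,fx=6.6,fy=6.6,interpolation=cv2.INTER_CUBIC)
P=(proj(c,model(*r.x),True)-[165,185]+.5)*6.6
for o in(0,4):
    cv2.polylines(im,[P[[o,o+1,o+3,o+2]].astype(np.int32)],True,(0,0,255),1)
cv2.imwrite('pics/c10.png',im)
E
python3 fit.py
```

```text
[ 536.20683067 -196.20637398  -17.6       ] [[-1.3, -1.6], [-1.1, 0.3], [1.1, 1.4], [-0.2, -0.5], [-0.3, 0.4], [0.4, -0.5], [1.2, 0.8]]
[ 536.18507765 -196.21669134  -17.33281613] [[-1.4, -1.5], [-1.0, 0.4], [1.2, 1.3], [-0.3, -0.4], [-0.4, 0.3], [0.4, -0.4], [1.3, 0.7]]
```

View pics/c10.png

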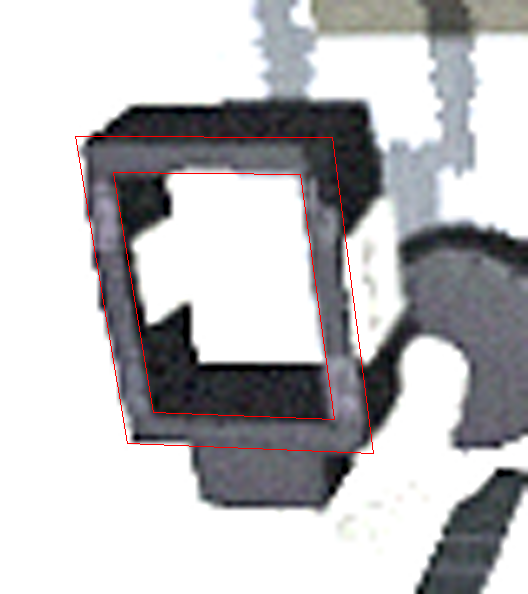

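The wrist view shows the collar at about (200,228). The fitted inner opening overlays the picture well, which puts the collar's centre near (536,-196). I move over it.

```bash
python3 -c "
from h import *
print(plan([536.2,-196.2,345],-17.5))"
```

```text
[[-4.63, -12.58, 0.48], np.float64(0.02)]
```

Emit:
apply_moves(targets=[[-0.8,-2,0.1,0],[-1,-2.8,0.1,0],[-1,-2.8,0.1,0],[-1,-2.8,0.1,0],[-0.83,-2.18,0.1,0],[0,0,0,0],[0,0,0,0],[0,0,0,0]])

```text
time_s: 7.3
eef_pos: [536.1, -196.0, 345.0]
ee_rot: [0.0, 0.152, 0.988, 0.0]
force: [0.4, 0.8, -2.0]
grip_width: 0.628
```

Run:
```python
from h import *
print(tool()[0],tool()[2]['force'],tool()[2]['wrist_torque'])
print(plan([536.2,-196.2,320],-17.5))
snap('side','s5'); snap('wrist','w5')
crop('s5',300,160,410,300,4,'c11')
```

```text
[ 536.07400858 -195.98538675  345.03552307] [ 0.37180479  0.83262309 -1.96007468] [ 0.01821701  0.01210193 -0.01251363]
[[-0.02, -0.02, 2.5], np.float64(0.02)]
```

View pics/c11.png

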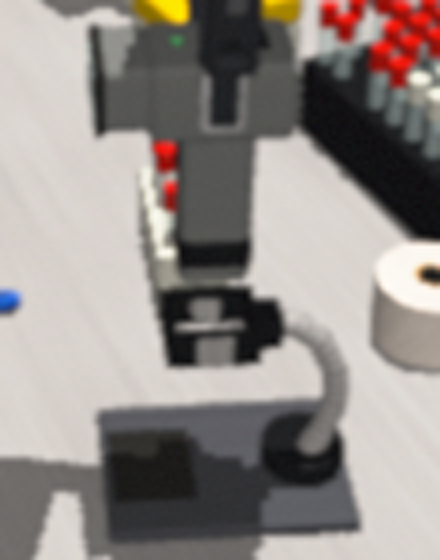

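View pics/w5.png

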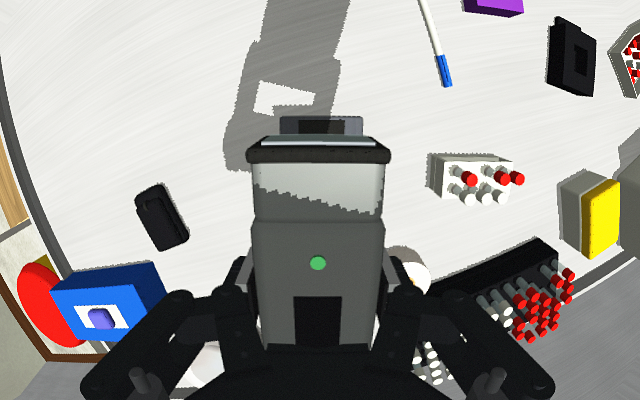

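The side view shows the handle's foot at (213,270) directly above the collar at (207,325). I descend to just above the rim, then feel in with small steps.

Emit:
apply_moves(targets=[[0,0,0.8,0],[0,0,0.8,0],[0,0,0.8,0],[0,0,0,0],[0,0,0,0]])

```text
time_s: 7.9
eef_pos: [535.9, -197.1, 320.7]
ee_rot: [-0.0, 0.153, 0.988, 0.0]
force: [-1.3, 0.1, -1.0]
grip_width: 0.624
```

Emit:
apply_moves(targets=[[0,0,0.2,0],[0,0,0.2,0],[0,0,0.2,0],[0,0,0.2,0],[0,0,0,0]])

```text
time_s: 8.4
eef_pos: [535.9, -197.0, 312.6]
ee_rot: [-0.0, 0.153, 0.988, 0.0]
force: [-0.6, -0.9, -1.2]
grip_width: 0.627
```

Emit:
apply_moves(targets=[[0,0,0.15,0],[0,0,0.15,0],[0,0,0,0]])

```text
time_s: 8.7
eef_pos: [535.9, -197.0, 309.7]
ee_rot: [-0.0, 0.153, 0.988, 0.0]
force: [0.2, 0.5, -2.1]
grip_width: 0.629
```

Emit:
apply_moves(targets=[[0,0,0.15,0],[0,0,0.15,0],[0,0,0,0]])

```text
time_s: 9.0
eef_pos: [535.9, -197.0, 306.6]
ee_rot: [-0.0, 0.153, 0.988, 0.0]
force: [0.1, 0.2, -1.0]
grip_width: 0.625
```

Emit:
apply_moves(targets=[[0,0,0.1,0],[0,0,0.1,0],[0,0,0,0]])

```text
time_s: 9.3
eef_pos: [535.9, -197.0, 304.7]
ee_rot: [-0.0, 0.153, 0.988, 0.0]
force: [-0.3, 0.2, -2.2]
grip_width: 0.628
```

Emit:
apply_moves(targets=[[0,0,0.1,0],[0,0,0.1,0],[0,0,0,0]])

```text
time_s: 9.6
eef_pos: [535.9, -197.1, 302.7]
ee_rot: [-0.0, 0.153, 0.988, 0.0]
force: [0.3, 0.6, -1.4]
grip_width: 0.627
```

Emit:
apply_moves(targets=[[0,0,0.1,0],[0,0,0.1,0],[0,0,0.1,0],[0,0,0,0]])

```text
time_s: 10.0
eef_pos: [535.9, -197.0, 299.7]
ee_rot: [-0.0, 0.153, 0.988, 0.0]
force: [-0.9, -0.1, -0.9]
grip_width: 0.626
```

Run:
```python
from h import *
print(tool()[0],tool()[2]['force'],tool()[2]['wrist_torque'])
snap('side','s6')
crop('s6',300,160,410,300,4,'c12')
```

```text
[ 535.90237544 -197.02227561  299.73801881] [-0.86152172 -0.1455138  -0.88149346] [ 0.00158192 -0.02169015 -0.00137533]
```

View pics/c12.png

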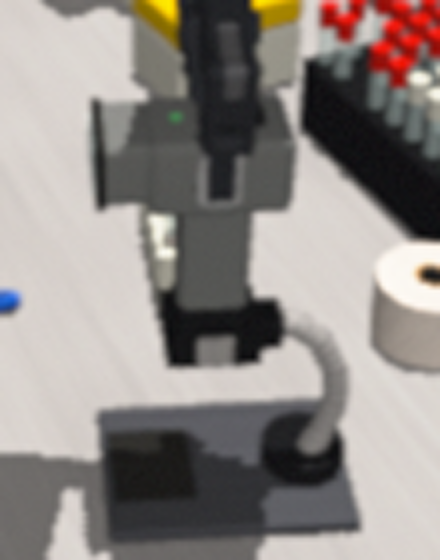

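Run:
```python
from h import *
crop('s5',330,220,380,262,10,'a');crop('s6',330,220,380,262,10,'b')
cv2.imwrite('pics/c13.png',np.clip(np.vstack([cv2.imread('pics/a.png'),cv2.imread('pics/b.png')])[:, :].astype(float)*1.6,0,255).astype(np.uint8)[:840])
im=cv2.imread('pics/c13.png');cv2.imwrite('pics/c13.png',np.hstack([im[:420],im[420:]])[:, :1000]); cv2.imwrite('pics/c13.png',cv2.resize(cv2.imread('pics/c13.png'),(800,336)))
s=load('s6')
for z in (135,111): print(proj(s,[[536.2,-196.2,z],[536-7,-196-21,z],[536+7,-196+21,z]]))
for z in (118.7,): print(proj(s,[[535.9,-197,z]]))
```

```text
[[351.62463974 236.80686035]
 [352.55629445 243.00082578]
 [350.50123475 230.79515866]]
[[351.31762548 244.91492791]
 [352.2297711  251.18228457]
 [350.21568439 238.82844129]]
[[351.44068308 242.57653933]]
```

View pics/c13.png

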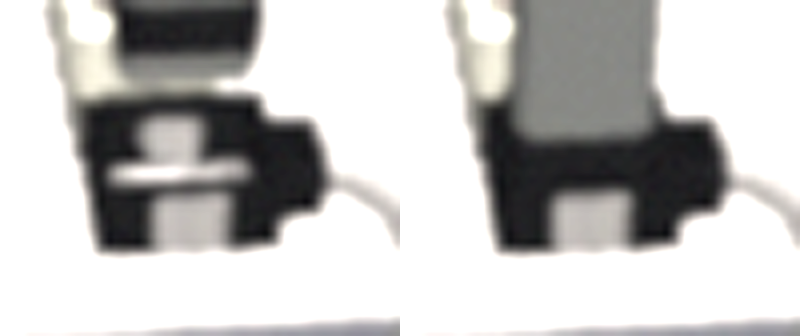

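The handle hides the opening and the far leaf but not the near wall, so the foot is inside the collar. I carry on down gently.

Emit:
apply_moves(targets=[[0,0,0.1,0],[0,0,0.1,0],[0,0,0.1,0],[0,0,0.1,0],[0,0,0,0]])

```text
time_s: 10.55
eef_pos: [535.9, -197.0, 295.7]
ee_rot: [-0.0, 0.153, 0.988, 0.0]
force: [-0.1, -0.2, -1.5]
grip_width: 0.627
```

Emit:
apply_moves(targets=[[0,0,0.1,0],[0,0,0.1,0],[0,0,0.1,0],[0,0,0.1,0],[0,0,0,0]])

```text
time_s: 11.05
eef_pos: [536.0, -196.9, 291.9]
ee_rot: [0.0, 0.153, 0.988, 0.0]
force: [-0.0, 0.9, -0.0]
grip_width: 0.623
```

Emit:
apply_moves(targets=[[0,0,0.1,0],[0,0,0.1,0],[0,0,0.1,0],[0,0,0,0]])

```text
time_s: 11.45
eef_pos: [536.0, -197.0, 289.0]
ee_rot: [0.0, 0.153, 0.988, -0.0]
force: [0.8, 1.8, 1.6]
grip_width: 0.622
```

Emit:
apply_moves(targets=[[0,0,0.1,0],[0,0,0.1,0],[0,0,0.1,0],[0,0,0,0]])

```text
time_s: 11.85
eef_pos: [536.0, -197.2, 286.1]
ee_rot: [0.0, 0.153, 0.988, -0.0]
force: [0.9, 0.9, 4.9]
grip_width: 0.627
```

Emit:
apply_moves(targets=[[0,0,0.1,0],[0,0,0.1,0],[0,0,0,0],[0,0,0,0]])

```text
time_s: 12.25
eef_pos: [536.0, -197.1, 284.0]
ee_rot: [0.0, 0.153, 0.988, -0.0]
force: [0.4, 0.8, 4.6]
grip_width: 0.628
```

Run:
```python
from h import *
for i in range(3):
    print(tool()[0],tool()[2]['force'],tool()[2]['wrist_torque'])
    snap('side','s7')
crop('s7',300,160,410,300,4,'c14')
```

```text
[ 535.97174978 -197.13405338  284.00417685] [0.35707013 0.76236494 4.63913287] [ 0.22619642 -0.14037711  0.01013058]
[ 535.96351169 -197.11293429  283.97595651] [0.9254782  0.67833894 4.23489677] [ 0.2085615  -0.18021612 -0.0297643 ]
[ 535.9670576  -197.10504296  283.96296821] [0.48427921 0.69847598 4.33930423] [ 0.22134108 -0.17512775 -0.03939565]
```

View pics/c14.png

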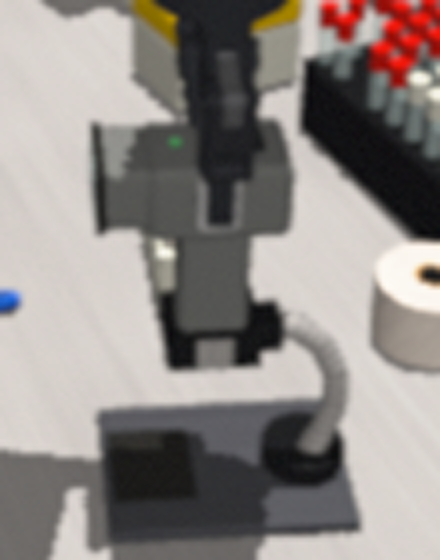

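Resistance holds at about 6 N and does not grow with depth, which is sliding leaf friction. I continue.

Emit:
apply_moves(targets=[[0,0,0.15,0],[0,0,0.15,0],[0,0,0.15,0],[0,0,0.15,0],[0,0,0,0]])

```text
time_s: 12.9
eef_pos: [535.8, -197.0, 277.5]
ee_rot: [-0.0, 0.153, 0.988, 0.0]
force: [0.4, 0.3, 2.5]
grip_width: 0.628
```

Emit:
apply_moves(targets=[[0,0,0.15,0],[0,0,0.15,0],[0,0,0.15,0],[0,0,0.15,0],[0,0,0,0]])

```text
time_s: 13.4
eef_pos: [535.9, -197.1, 271.7]
ee_rot: [-0.0, 0.153, 0.988, 0.0]
force: [0.5, 1.4, 3.4]
grip_width: 0.624
```

Run:
```python
from h import *
print(tool()[0],tool()[2]['force'],tool()[2]['wrist_torque'])
snap('side','s8')
crop('s8',300,160,410,300,4,'c15')
```

```text
[ 535.8957105  -197.05534613  271.65772902] [0.50591225 1.37627951 3.40924425] [ 0.18069097 -0.12629349  0.03106397]
```

View pics/c15.png

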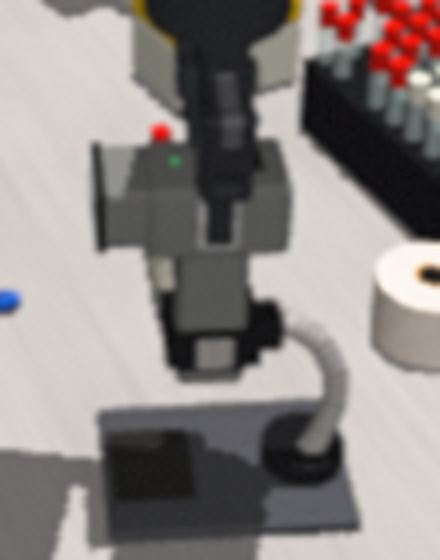

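The foot now shows below the collar at (210,375), with no jamming. TCP is at 271.7 and home is near 216, so I go on down.

Emit:
apply_moves(targets=[[0,0,0.2,0],[0,0,0.2,0],[0,0,0.2,0],[0,0,0.2,0],[0,0,0.2,0],[0,0,0.2,0],[0,0,0,0]])

```text
time_s: 14.15
eef_pos: [535.9, -197.1, 259.6]
ee_rot: [-0.0, 0.153, 0.988, 0.0]
force: [0.6, 0.9, 2.4]
grip_width: 0.63
```

Emit:
apply_moves(targets=[[0,0,0.2,0],[0,0,0.2,0],[0,0,0.2,0],[0,0,0.2,0],[0,0,0.2,0],[0,0,0.2,0],[0,0,0,0]])

```text
time_s: 14.85
eef_pos: [535.9, -197.0, 247.5]
ee_rot: [-0.0, 0.153, 0.988, 0.0]
force: [1.0, 0.2, 2.0]
grip_width: 0.625
```

Emit:
apply_moves(targets=[[0,0,0.2,0],[0,0,0.2,0],[0,0,0.2,0],[0,0,0.2,0],[0,0,0.2,0],[0,0,0.2,0],[0,0,0,0]])

```text
time_s: 15.55
eef_pos: [535.9, -197.1, 235.6]
ee_rot: [-0.0, 0.153, 0.988, 0.0]
force: [0.9, 0.2, 1.6]
grip_width: 0.627
```

Emit:
apply_moves(targets=[[0,0,0.2,0],[0,0,0.2,0],[0,0,0.2,0],[0,0,0.2,0],[0,0,0.2,0],[0,0,0,0]])

```text
time_s: 16.15
eef_pos: [535.9, -197.0, 225.6]
ee_rot: [-0.0, 0.153, 0.988, 0.0]
force: [0.3, -0.1, 1.5]
grip_width: 0.632
```

Emit:
apply_moves(targets=[[0,0,0.2,0],[0,0,0.2,0],[0,0,0.1,0],[0,0,0,0]])

```text
time_s: 16.55
eef_pos: [535.9, -197.0, 220.7]
ee_rot: [-0.0, 0.153, 0.988, 0.0]
force: [0.4, 1.1, 2.1]
grip_width: 0.625
```

Emit:
apply_moves(targets=[[0,0,0.1,0],[0,0,0.1,0],[0,0,0,0]])

```text
time_s: 16.85
eef_pos: [535.9, -197.1, 218.8]
ee_rot: [0.0, 0.153, 0.988, -0.0]
force: [-0.7, -0.4, 1.7]
grip_width: 0.622
```

Emit:
apply_moves(targets=[[0,0,0.1,0],[0,0,0.1,0],[0,0,0,0]])

```text
time_s: 17.15
eef_pos: [535.9, -197.1, 216.8]
ee_rot: [-0.0, 0.153, 0.988, 0.0]
force: [0.5, 0.7, 2.0]
grip_width: 0.629
```

Emit:
apply_moves(targets=[[0,0,0.1,0],[0,0,0,0]])

```text
time_s: 17.35
eef_pos: [535.9, -197.1, 215.8]
ee_rot: [-0.0, 0.153, 0.988, 0.0]
force: [1.7, 0.9, 2.9]
grip_width: 0.628
```

Emit:
apply_moves(targets=[[0,0,0.1,0],[0,0,0,0]])

```text
time_s: 17.55
eef_pos: [536.0, -197.1, 214.9]
ee_rot: [0.0, 0.153, 0.988, 0.0]
force: [0.0, 0.8, 3.5]
grip_width: 0.627
```

Emit:
apply_moves(targets=[[0,0,0.1,0],[0,0,0,0]])

```text
time_s: 17.75
eef_pos: [536.0, -197.1, 214.1]
ee_rot: [0.0, 0.153, 0.988, -0.0]
force: [0.2, 0.9, 5.1]
grip_width: 0.625
```

Emit:
apply_moves(targets=[[0,0,0.1,0],[0,0,0,0]])

```text
time_s: 17.95
eef_pos: [536.0, -197.1, 213.5]
ee_rot: [0.0, 0.153, 0.988, -0.0]
force: [-1.6, 1.0, 9.2]
grip_width: 0.625
```

Emit:
apply_moves(targets=[[0,0,0.1,0],[0,0,0,0]])

```text
time_s: 18.15
eef_pos: [536.1, -197.1, 212.8]
ee_rot: [0.0, 0.153, 0.988, -0.0]
force: [-2.8, 1.8, 11.5]
grip_width: 0.629
```

Run:
```python
from h import *
print(tool()[0],tool()[2]['force'],tool()[2]['wrist_torque'])
snap('side','s9')
crop('s9',300,160,410,300,4,'c16')
```

```text
[ 536.05371427 -197.07529141  212.84568135] [-2.75319735  1.83805765 11.49102424] [0.58835679 0.26570024 0.03953911]
```

View pics/c16.png

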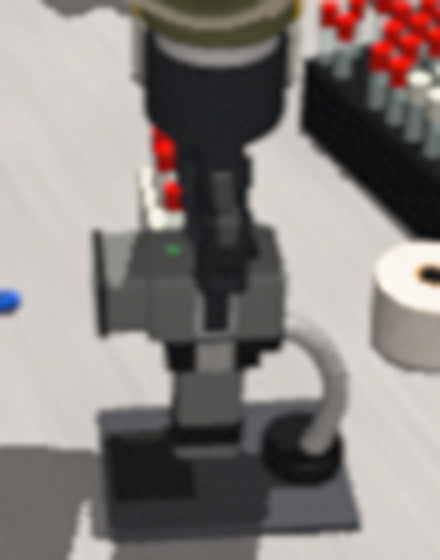

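The head is seated: contact began near TCP z 215.7, and force rose to about 13 N with the neck's spring slope. I ease off and release.

Emit:
apply_moves(targets=[[0,0,-0.1,0],[0,0,-0.1,0],[0,0,0,0]])

```text
time_s: 18.5
eef_pos: [536.0, -197.0, 214.3]
ee_rot: [0.0, 0.153, 0.988, -0.0]
force: [-0.3, -0.2, 6.6]
grip_width: 0.628
```

Emit:
apply_moves(targets=[[0,0,0,0],[0,0,0,0],[0,0,0,0],[0,0,0,0],[0,0,0,0],[0,0,0,0],[0,0,0,0]], grip=8.5)

```text
time_s: 19.2
eef_pos: [535.9, -197.1, 213.9]
ee_rot: [-0.0, 0.153, 0.988, -0.0]
force: [0.4, -0.8, -0.3]
grip_width: 0.995
```

Run:
```python
from h import *
print(tool()[0],tool()[2]['force'],tool()[2]['wrist_torque'])
snap('side','s10');snap('wrist','w10')
crop('s10',300,160,410,300,4,'c17')
```

```text
[ 535.91676544 -197.07979841  213.87891553] [ 0.3567865  -0.76854302 -0.32622674] [-0.01794226  0.00600674  0.00201012]
```

View pics/c17.png

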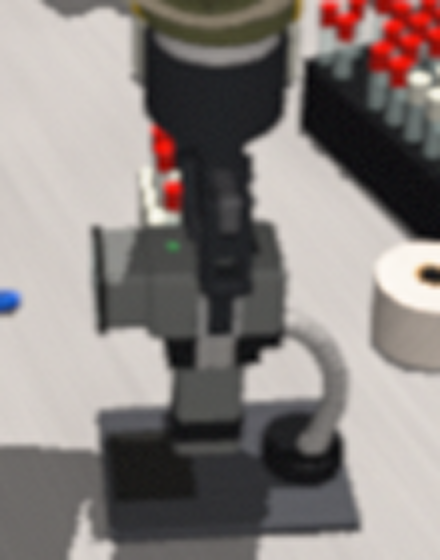

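View pics/w10.png

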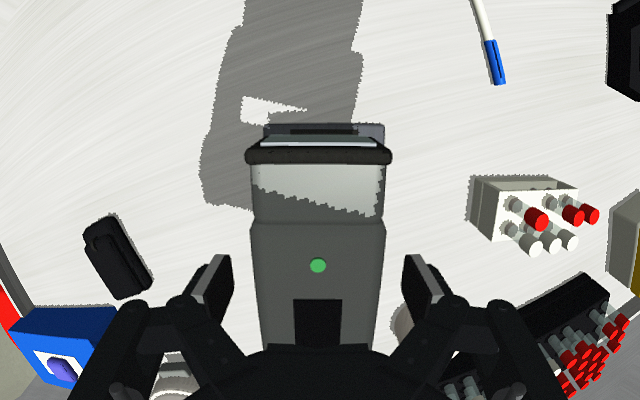

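The fingers are clear of the head on both sides (columns 232 and 403, head 250 to 385). I retreat straight up.

Emit:
apply_moves(targets=[[0,0,-1,0],[0,0,-2,0],[0,0,-3,0],[0,0,-3,0],[0,0,-3,0],[0,0,-2,0],[0,0,0,0],[0,0,0,0]])

```text
time_s: 20.1
eef_pos: [535.8, -196.9, 353.8]
ee_rot: [0.0, 0.153, 0.988, -0.0]
force: [0.6, 0.5, -0.7]
grip_width: 0.994
```

Run:
```python
from h import *
print(tool()[0],tool()[2]['force'])
c=snap('side','s11');w=snap('wrist','w11')
crop('s11',300,160,410,300,4,'c18');crop('w11',260,90,380,260,3.5,'c19')
```

```text
[ 535.79465123 -196.94744098  353.79089667] [ 0.64929046  0.4620604  -0.72536634]
```

View pics/c18.png

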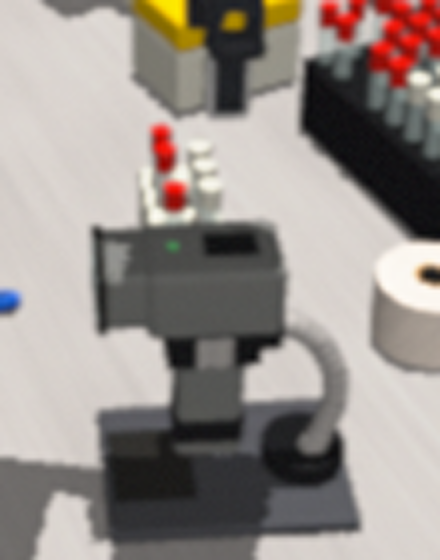

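View pics/c19.png

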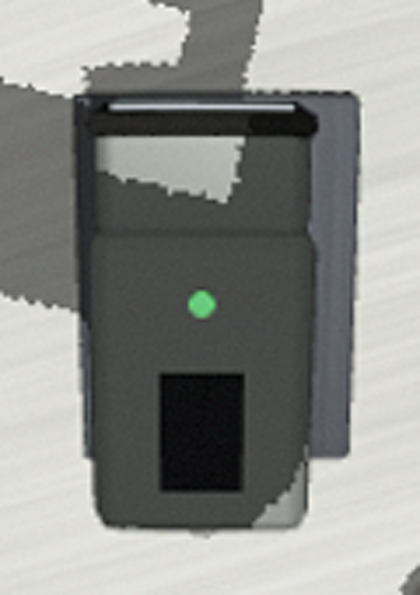

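Run:
```python
from h import *
print(ctrl.finish_job())
```

```text
the job is handed in; nothing more can be done
None
```

The scanner is out of its dock and in the stand's collar, and the job is handed in; no verdict was reported. I finished at about 20 s of the 64 s allowed.

- **Lift:** I chose the scanner in the black dock, not the purple or yellow look-alike, gripped its head at 40 N and lifted it straight up.
- **Finding the collar:** I measured the bent collar in the wrist camera near (536, -196) mm. That is about 4 mm from the unbent point, judged from my rough estimate of the base.
- **Feeding in:** I fed the handle down in steps of 1–2 mm. Resistance stayed at roughly 3–7 N from the leaves and did not build up. The head met the rim with the TCP at a height of about 216 mm, and the force then rose to about 13 N as the neck gave way. I eased off and released.
- **Last checks:** After the gripper backed away, the pictures showed the scanner upright, head on the rim, nose to the front of the stand and the gripper clear.
- **Limits:** The side camera resolves only about 2 mm per pixel, so seating to within 2.5 mm rests mainly on the force readings. I saw no bystander moved, but I did not measure their positions. None of my checks failed. One early reading of the collar from the top view was about 40 mm out because dark areas blended together, and I discarded it.

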